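# Lock the keyhole nest plate onto the headed stud of the inspection fixture

## Task

Mount the blue nest plate on the grey inspection fixture: slip the big end of its keyhole over the brass-headed stud, then slide the plate along so that the stud sits at the closed end of the narrow slot, locked under the head. Leave the plate lying flat on the fixture and square with it, and do not disturb the orange plate, which has only a plain hole.

Things in the scene. Friction and masses are not known exactly. Their poses are not given: they have to be found in the camera images.
- blue_plate_grip (a point): Centre of the metal grip block (50 x 24 x 48 mm high; grip its 24 mm width, along y) on the blue plate, 32 above its underside. Plate: plastic, 8 thick, 190 (x) by 100 (y), flat on bench, 0.3 kg; all in mm. x runs from grip to keyhole, z up; it reaches 121 to +x, 69 to -x of here. Keyhole: opening 48 across, centred 56 to +x, funnelling into an 18 wide slot closed 110 to +x.
- slot_end (a point): On the blue plate's underside, mid-slot, 10 mm short of its closed end: where the stud's axis comes when the plate is locked. 100 mm to +x of, and 32 mm below, the centre of the grip block; 44 mm to +x of the centre of the keyhole's big opening. Axes as the plate's.
- stud_foot (a point): Foot of the stud, on the top face of the fixture: a fixed grey slab 230 (x) x 140 (y) x 20 mm high whose top reaches 75 to +x, 155 to -x, 70 to either side of here. Upright stud: steel neck 10 across, 18 high, then brass head 28 across, 8 thick. x along the slab, z up; at the start its x and the plates' x point away from the robot within 20 degrees.
- orange_plate_grip (a point): Centre of the grip block of the orange plate, a bystander: same size and shape as the blue plate, 32 mm above its underside, but with a plain round hole and no slot. Axes as the blue plate's.
Not all that is in view belongs to the job. What is shaped like the part that bears blue_plate_grip but pink or red is not meant.

How it is judged:
By the outcome, as a careful person would: the job done as asked, in the order asked, and still so for the second after the job is handed in, with the robot touching nothing.
It also fails if it takes over 43 s, if anything falls off the work surface, if the arm or the gripper's body presses on something with over 40 N, if the wrist force passes 120 N, or if a joint passes its speed limit or range.

## Robot

A 6-joint arm with a two-finger parallel gripper is mounted at the origin on the work surface. World frame = base frame: x ahead of the robot, y to its left, z up, the work surface at z = 0. Lengths are in m, angles in rad, forces in N, time in s.
With the tool pointing down it reaches from about 0.325 to 0.875 m from the base axis. Payload 4.4 kg.
Tool frame: the origin (TCP) lies at the very end of the fingers, on their centre line; the grasp point (between the pads) lies 19 mm behind it; z points along the fingers, y is the line along which they close (so a half turn about z gives the same grasp; the last joint's range is limited). The gripper opens to 85 mm and grips with 20 to 120 N. Pads are 22 mm wide; open, the fingers measure 114 mm over their backs; the gripper's body (76 mm by 85 mm) begins 54 mm behind the grasp point. The pads swing forward as they close: fully open they stand 13 mm farther back than shut.
Start: joints at [1.137, 0.207, 1.542, -0, 1.393, -0.15], TCP at [0.16, 0.552, 0.231] pointing down, gripper open.
Joint ranges: [-2.73, 2.73], [-0.86, 2.22], [0.23, 2.46], [-1.11, 4.25], [0.08, 2.63], [-2.82, 2.82]. Speed limits (rad/s): [2.79, 2.79, 3.14, 3.14, 3.14, 3.14].

## Interface

Orientations are given as a rotation vector (axis times angle).
In Python, from workcell import r, read_camera, camera_params gives the robot as it stands.
- The arm moves only by the tool step_arm, never from a script. Its argument "steps" is a list of rows, each an object with "translation": the shift along the tool's x, y, z in cm, a list of three; "roll": the turn about the tool's z in rad. In form: [{"translation": [x, y, z], "roll": roll}, ...]. A call has 1 to 8 rows; each row is the pose to reach, as a shift and turn from the pose commanded when the call began, along the tool's axes at that moment; what a row does not reach only later rows make up. A row lasts 1/10 s, in which the tool goes at most 50 mm and 8.59 degrees, less where a joint would pass 70% of its speed; a pose out of reach is approached as far as the arm can. A call with a gripper value outside its range is refused whole. "grip" is the closure, from 0 (fully open) to 1 (shut), set as the call begins (left out, the last holds). The fingers move at their own pace and stop on an object; "newtons" is the grip in N (left out, the last holds). Time passes only in rows, so rows that repeat a pose let the fingers close. It gives the time, the measured TCP pose, the force, the opening and the grip force at its end, in the units of the state.
- r.state(): the state, without advancing time (a new reading comes with each control period).
- read_camera(name): name is "scene" or "side" or "wrist"; returns the picture (480x640x3 uint8, red, green, blue); there is no depth.
- camera_params(name): a dict with "fx", "fy", "cx", "cy" (pixels), "rvec" (rotation vector, rad) and "tvec" (3), from world to camera coordinates, as OpenCV has them. Camera axes: x right, y down, z forward; pixel columns grow to the right and rows downward; lengths in m; the calibration is good to about 2 mm. A picture is of the moment at which its call begins: read the wrist's pose just before it. camera_params takes no time and is no camera call; for the wrist camera it gives the pose at the moment of the call.
- r.sign_off(): hands the job in; it is judged then, once.
The state is a dict: "t": time; "q": joint angles; "qd": joint speeds; "joint_torque": joint torques, N m; "eef_pos": TCP position; "orientation": TCP orientation; "ft_force": force on the tool from outside, world axes, zero at the start; "ft_torque": the same for the moment, N m; "width": finger opening in m; "finger_force": force on a finger pad.
Only numpy, scipy, OpenCV 4.12 (cv2) and the standard library are available. Lean on these libraries where they do the work, as an engineer would, in place of code of your own. Each camera call takes 0.05 s, during which the arm holds its last target. There are 200 camera calls.

## Working session

There is one attempt and no reset: what is moved stays moved. The work goes in short steps, Python scripts to look and compute and a tool call to move; the robot and the scene stay as the last step left them, time stands still between calls to the robot, and variables do not carry over. Pictures are saved under pics/ and viewed, at most 10 in all, crops included, and the job is handed in when it is done.

Besides the shell and the picture viewer there is one more tool, called after ">>>" as name(argument=value, ...), one argument or row to a line, values as JSON. step_arm: Moves the arm, as the interface text tells. Its arguments: {"type":"object","properties":{"steps":{"type":"array","items":{"type":"object","properties":{"translation":{"type":"array","items":{"type":"number"}},"roll":{"type":"number"}}}},"grip":{"type":"number"},"newtons":{"type":"number"}},"required":["steps"]}

```bash
mkdir -p pics; ls; cat > h.py <<'E'
import numpy as np, cv2
from workcell import r, read_camera, camera_params
def grab(n,f):
    p=camera_params(n); im=read_camera(n); cv2.imwrite(f,cv2.cvtColor(im,cv2.COLOR_RGB2BGR)); return im,p
def ray(p,uv):
    R,_=cv2.Rodrigues(np.array(p['rvec'],float)); t=np.array(p['tvec'],float).ravel()
    d=R.T@np.array([(uv[0]-p['cx'])/p['fx'],(uv[1]-p['cy'])/p['fy'],1]); return -R.T@t,d
def onz(p,uv,z):
    c,d=ray(p,uv); return c+d*(z-c[2])/d[2]
def proj(p,X):
    K=np.array([[p['fx'],0,p['cx']],[0,p['fy'],p['cy']],[0,0,1.]])
    return cv2.projectPoints(np.array(X,float).reshape(-1,3),np.array(p['rvec'],float),np.array(p['tvec'],float),K,None)[0].reshape(-1,2)
E
python3 - <<'E'
from h import *
a,p=grab('scene','pics/scene.png'); b,q=grab('side','pics/side.png')
print(p,q,r.state()['orientation'])
E
```

```text
pics
{'fx': 445.04210522305107, 'fy': 445.04210522305107, 'cx': 325.74324325298403, 'cy': 249.28244106805113, 'rvec': array([ 2.07098006,  0.81666236, -0.40297205]), 'tvec': array([-0.29344592, -0.17574772,  1.29937365])} {'fx': 453.25218290390563, 'fy': 453.25218290390563, 'cx': 316.0881921214954, 'cy': 233.96116367684914, 'rvec': array([ 2.24208371, -0.59270201,  0.29247343]), 'tvec': array([-0.45603335,  0.13638437,  0.94248498])} [-0.44260967 -3.10962138  0.00312752]
```

View pics/scene.png

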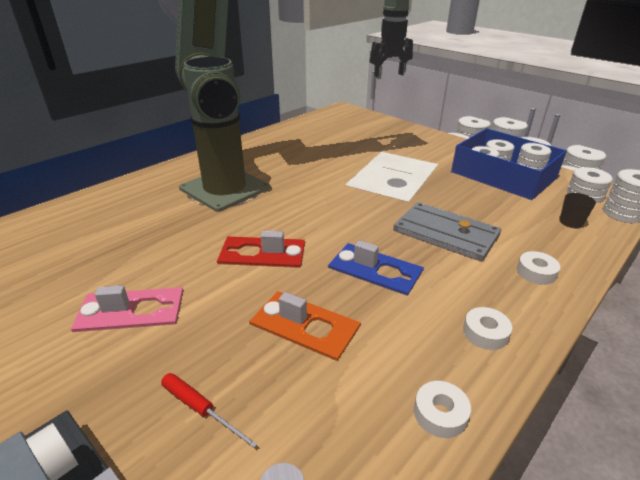

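View pics/side.png

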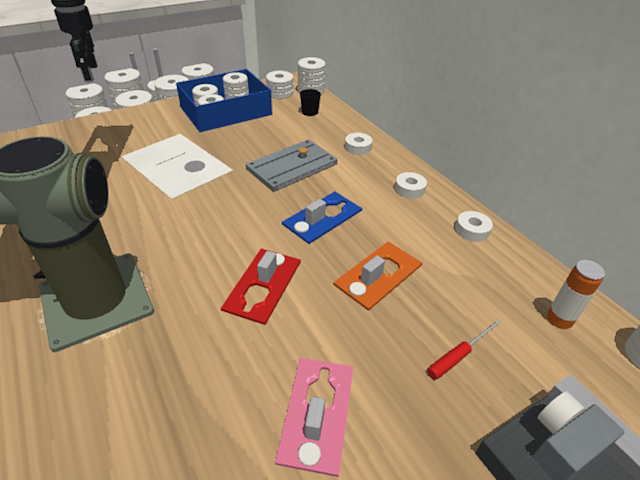

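The scene view shows the plates: blue (376,268), red (263,250), pink (130,305) and orange (305,322). The fixture is at (447,230), with its brass stud at (465,225). The blue plate is the one described, because it's blue and has a keyhole. Red and pink are decoys, and orange has a plain hole. The side view agrees: blue (322,216), stud (303,152).

```bash
cat >> h.py <<'E'
def mask(im,kind):
    h=cv2.cvtColor(im,cv2.COLOR_RGB2HSV); H,S,V=[h[...,i].astype(int) for i in range(3)]
    if kind=='blue': m=(H>105)&(H<130)&(S>140)&(V>90)
    if kind=='brass': m=(H>12)&(H<28)&(S>140)&(V>90)
    if kind=='grey': m=(S<50)&(V>50)&(V<150)
    if kind=='orange': m=(H>5)&(H<14)&(S>190)&(V>120)
    return m.astype(np.uint8)*255
def big(m,seed):
    n,l,s,c=cv2.connectedComponentsWithStats(m)
    d=[np.hypot(*(c[i]-seed)) if s[i,4]>15 else 1e9 for i in range(1,n)]
    i=1+int(np.argmin(d)); return (l==i).astype(np.uint8),c[i],s[i,4]
def rect(p,m,z):
    c=max(cv2.findContours(m,cv2.RETR_EXTERNAL,cv2.CHAIN_APPROX_NONE)[0],key=cv2.contourArea)
    W=np.array([onz(p,u,z)[:2] for u in c[:,0,:]])*1000
    return cv2.minAreaRect(W.astype(np.float32))
def tri(p,u,q,v):
    a,d=ray(p,u); b,e=ray(q,v); s=np.linalg.lstsq(np.c_[d,-e],b-a,rcond=None)[0]
    A=a+s[0]*d;B=b+s[1]*e; return (A+B)/2,np.linalg.norm(A-B)
E
python3 - <<'E'
from h import *
I={n:(cv2.cvtColor(cv2.imread(f'pics/{n}.png'),cv2.COLOR_BGR2RGB),camera_params(n)) for n in('scene','side')}
S={'scene':dict(blue=(376,268),brass=(465,225),grey=(440,232)),'side':dict(blue=(322,216),brass=(303,152),grey=(290,165))}
cc={}
for n,(im,p) in I.items():
    for k,z in(('blue',.008),('grey',.02)):
        m,c,a=big(mask(im,k),S[n][k]); print(n,k,c,a,rect(p,m,z))
    roi=np.zeros(im.shape[:2],np.uint8); x,y=S[n]['brass']; roi[y-14:y+12,x-14:x+14]=255
    m,c,a=big(mask(im,'brass')&roi,S[n]['brass']); cc[n]=c; print(n,'brass',c,a,onz(p,c,.044))
print(tri(I['scene'][1],cc['scene'],I['side'][1],cc['side']))
cv2.imwrite('pics/crop.png',np.hstack([cv2.resize(cv2.imread('pics/scene.png')[190:310,310:520],None,fx=1.9,fy=1.9),cv2.resize(cv2.imread('pics/side.png')[130:250,230:440],None,fx=1.9,fy=1.9)]))
E
```

```text
scene blue [381.28593509 271.6553323 ] 1294 ((548.6041870117188, 2.8216705322265625), (187.18975830078125, 98.17613220214844), 13.662080764770508)
scene grey [447.67739938 230.49040248] 3230 ((590.98681640625, 232.52589416503906), (231.68406677246094, 161.58847045898438), 8.597392082214355)
scene brass [464.45098039 223.54901961] 51 [0.62844489 0.24716742 0.044     ]
side blue [323.60779436 218.06467662] 1206 ((547.2667846679688, 2.2442550659179688), (190.66070556640625, 103.48872375488281), 13.757526397705078)
side grey [290.48179959 164.88302658] 2445 ((582.9033203125, 234.94058227539062), (240.01905822753906, 158.22415161132812), 8.837214469909668)
side brass [302.59459459 149.94594595] 37 [0.62580769 0.24904221 0.044     ]
(array([0.62700914, 0.25100747, 0.04207812]), np.float64(0.0009081303331525378))
```

View pics/crop.png

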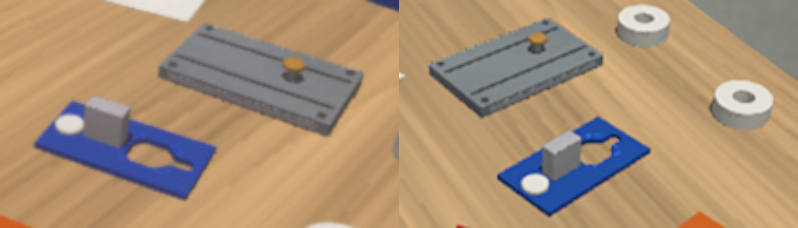

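The crop confirms the choice. The blue plate has a keyhole with its slot pointing away from the robot, and the fixture's stud is standing clear. Next I compute the move to a point above the grip block.

```bash
cat >> h.py <<'E'
from scipy.spatial.transform import Rotation as Ro
def go(x,y,z,yaw):
    "shift (tool axes, cm) and roll to put TCP at x,y,z with tool y at yaw+90 deg (mod 180)"
    s=r.state(); R=Ro.from_rotvec(s['orientation']).as_matrix()
    ty=np.degrees(np.arctan2(R[1,1],R[0,1])); d=(yaw+90-ty+90)%180-90
    print('tcp',np.round(s['eef_pos'],4),'tool y',round(ty,2),'z axis',R[:,2].round(3),'t',s['t'],'q6',s['q'][5],'w',s['width'])
    print('shift cm',(R.T@(np.array([x,y,z])-s['eef_pos'])*100).round(2),'roll',round(-np.radians(d),4))
E
python3 -c "
from h import *
go(.523,-.004,.2,13.7)"
```

```text
tcp [0.1602 0.5515 0.2302] tool y 73.8 z axis [-0.001 -0.002 -1.   ] t 0.1 q6 -0.15051460150967408 w 0.0855097197297707
shift cm [-50.35 -43.22   3.09] roll -0.5219
```

>>> step_arm(
  steps=[
    {"translation":[-3.6,-3.1,0.2],"roll":-0.05},
    {"translation":[-7.2,-6.2,0.4],"roll":-0.1},
    {"translation":[-10.8,-9.3,0.6],"roll":-0.15},
    {"translation":[-14.4,-12.4,0.8],"roll":-0.2},
    {"translation":[-18,-15.5,1.0],"roll":-0.25},
    {"translation":[-21.6,-18.6,1.2],"roll":-0.3},
    {"translation":[-25.2,-21.7,1.4],"roll":-0.35},
    {"translation":[-28.8,-24.8,1.6],"roll":-0.4},
  ],
  grip=0,
)

```text
t: 0.9
eef_pos: [0.3682, 0.2318, 0.215]
orientation: [0.188, -3.136, -0.0]
ft_force: [1.2, 0.8, 0.4]
width: 0.085
finger_force: 0.0
```

```bash
python3 -c "
from h import *
go(.523,-.004,.2,13.7)"
```

```text
tcp [0.3682 0.2318 0.215 ] tool y 96.85 z axis [-0.  0. -1.] t 0.9 q6 -1.3277833679981772 w 0.08501587289960176
shift cm [-12.56 -25.26   1.5 ] roll -0.1196
```

>>> step_arm(
  steps=[
    {"translation":[-2.1,-4.2,0.2],"roll":-0.02},
    {"translation":[-4.2,-8.4,0.4],"roll":-0.04},
    {"translation":[-6.3,-12.6,0.8],"roll":-0.06},
    {"translation":[-8.4,-16.8,1.0],"roll":-0.08},
    {"translation":[-10.5,-21.0,1.2],"roll":-0.1},
    {"translation":[-12.6,-25.2,1.5],"roll":-0.12},
    {"translation":[-12.6,-25.2,1.5],"roll":-0.12},
    {"translation":[-12.6,-25.2,1.5],"roll":-0.12},
  ],
)

```text
t: 1.7
eef_pos: [0.5221, -0.0026, 0.1994]
orientation: [0.368, -3.118, -0.002]
ft_force: [0.7, 0.4, 0.3]
width: 0.0853
finger_force: 0.0
```

```bash
python3 - <<'E'
from h import *
go(.523,-.004,.2,13.7)
im,p=grab('wrist','pics/w1.png'); print(p)
m,c,a=big(mask(im,'blue'),(320,240)); print(c,a,rect(p,m,.008))
E
```

```text
tcp [ 0.5221 -0.0026  0.1994] tool y 103.45 z axis [-0.002  0.001 -1.   ] t 1.7 q6 -1.9767506632015701 w 0.0853368343840428
shift cm [-0.06 -0.16 -0.06] roll -0.0044
{'fx': 428.4206966089313, 'fy': 428.4206966089313, 'cx': 325.2548871246614, 'cy': 249.4045042426061, 'rvec': array([-1.83709317, -2.32444918, -0.31100893]), 'tvec': array([ 0.12316052, -0.51479418,  0.21463015])}
[319.81721095 243.1968411 ] 17791 ((549.1608276367188, 3.3000869750976562), (189.01748657226562, 99.43575286865234), 13.68632984161377)
```

View pics/w1.png

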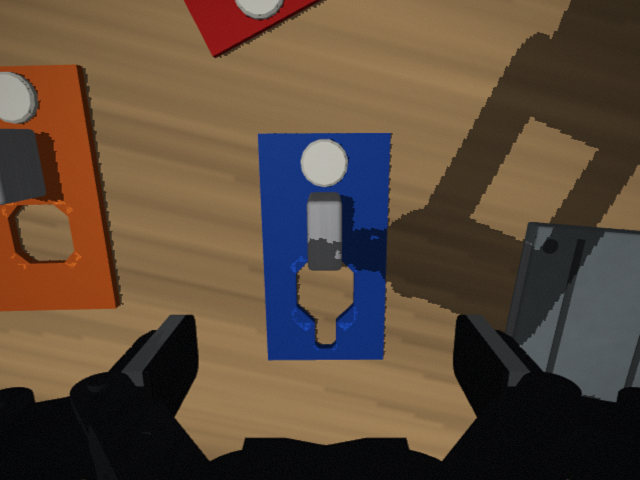

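The wrist view shows the blue plate from (258,133) to (390,360). Its grip block is at about (325,230) and its size comes out right, 189x99 mm. I'm over the block to within 2 mm, so I descend and grip.

>>> step_arm(
  steps=[
    {"translation":[-0.2,-0.05,4.5],"roll":0},
    {"translation":[-0.2,-0.05,9],"roll":0},
    {"translation":[-0.2,-0.05,13],"roll":0},
    {"translation":[-0.2,-0.05,15.5],"roll":0},
    {"translation":[-0.2,-0.05,17],"roll":0},
    {"translation":[-0.2,-0.05,18],"roll":0},
    {"translation":[-0.2,-0.05,18],"roll":0},
  ],
)

```text
t: 2.45
eef_pos: [0.5228, -0.0005, 0.0192]
orientation: [0.374, -3.116, -0.002]
ft_force: [-0.0, -0.8, -0.6]
width: 0.0851
finger_force: 0.0
```

>>> step_arm(
  steps=[
    {"translation":[0,0,0],"roll":0},
    {"translation":[0,0,0],"roll":0},
    {"translation":[0,0,0],"roll":0},
    {"translation":[0,0,0],"roll":0},
    {"translation":[0,0,0],"roll":0},
    {"translation":[0,0,0],"roll":0},
    {"translation":[0,0,0],"roll":0},
    {"translation":[0,0,0],"roll":0},
  ],
  grip=1,
  newtons=80,
)

```text
t: 3.25
eef_pos: [0.5254, -0.0022, 0.0213]
orientation: [-0.371, 3.118, -0.001]
ft_force: [-0.8, -0.4, 5.4]
width: 0.0233
finger_force: 79.4
```

>>> step_arm(
  steps=[
    {"translation":[0,0,-3],"roll":0},
    {"translation":[0,0,-7],"roll":0},
    {"translation":[0,0,-11],"roll":0},
    {"translation":[0,0,-13],"roll":0},
    {"translation":[0,0,-13],"roll":0},
    {"translation":[0,0,-13],"roll":0},
  ],
)

```text
t: 3.85
eef_pos: [0.5234, -0.0017, 0.149]
orientation: [0.371, -3.118, -0.001]
ft_force: [-0.4, -0.0, -2.7]
width: 0.0229
finger_force: 79.0
```

```bash
python3 - <<'E'
from h import *
go(.523,-.004,.15,13.7); print(r.state()['ft_force'])
z=r.state()['eef_pos'][2]-.0175
im,p=grab('wrist','pics/w2.png')
m,c,a=big(mask(im,'blue'),(320,240)); print(c,a,rect(p,m,.008+z))
im,p=grab('scene','pics/s2.png')
E
```

```text
tcp [ 0.5234 -0.0017  0.149 ] tool y 103.58 z axis [-0.002  0.    -1.   ] t 3.85 q6 -1.9767194843935119 w 0.022857772011515804
shift cm [ 0.09 -0.21 -0.1 ] roll -0.002
[-0.38258273 -0.0371766  -2.66793079]
[301.32372968 204.12019015] 31134 ((500.65570068359375, -7.281925201416016), (92.88679504394531, 97.34518432617188), 13.770413398742676)
```

View pics/w2.png

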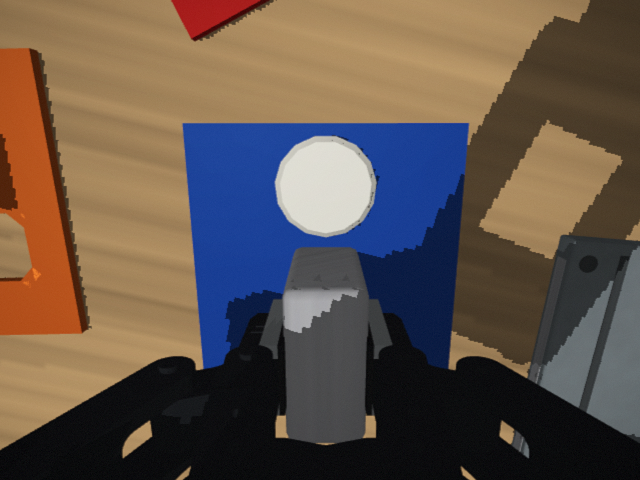

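The plate is firmly held: grip width is 23 mm, and the disc and rear edge at row 125 are square to the gripper. Now I move it over the stud.

```bash
python3 -c "
from h import *
go(.5716,.240,.13,8.7)"
```

```text
tcp [ 0.5223 -0.0016  0.1475] tool y 103.58 z axis [-0.005  0.001 -1.   ] t 3.95 q6 -1.9767204953520046 w 0.023276863757973443
shift cm [-10.47  22.32   1.75] roll 0.0852
```

>>> step_arm(
  steps=[
    {"translation":[-1.7,3.7,0.2],"roll":0.015},
    {"translation":[-3.5,7.4,0.4],"roll":0.03},
    {"translation":[-5.2,11.1,0.7],"roll":0.045},
    {"translation":[-7,14.9,1.0],"roll":0.06},
    {"translation":[-8.7,18.6,1.4],"roll":0.07},
    {"translation":[-10.4,22.3,1.8],"roll":0.085},
    {"translation":[-10.4,22.3,1.8],"roll":0.085},
    {"translation":[-10.4,22.3,1.8],"roll":0.085},
  ],
)

```text
t: 4.75
eef_pos: [0.5713, 0.2396, 0.1292]
orientation: [0.242, -3.127, 0.002]
ft_force: [0.0, -0.2, -2.6]
width: 0.0231
finger_force: 79.7
```

```bash
cat > chk.py <<'E'
import sys
from h import *
tag,S=sys.argv[1],np.array([.627,.2485]); go(.5716,.240,.07,8.7)
s=r.state(); R=Ro.from_rotvec(s['orientation']).as_matrix(); yv=np.sign(R[1,1])*R[:,1]; ex=np.array([yv[1],-yv[0],0])
out=[]
for n,(cx,cy) in (('scene',(450,215)),('side',(295,150))):
    im,p=grab(n,f'pics/{tag}_{n}.png')
    b=cv2.cvtColor(im,cv2.COLOR_RGB2BGR)
    g=np.array(s['eef_pos'])+[0,0,.0127]-[0,0,.032]  # underside below grip
    for X,c in ((g+ex*.056+[0,0,.008],(0,255,0)),(np.r_[S,.046],(0,0,255))):
        u=proj(p,X)[0]; print(n,u.round(1))
        b[int(u[1]),int(u[0])]=c
    out.append(cv2.resize(b[cy-75:cy+75,cx-65:cx+65],None,fx=3,fy=3,interpolation=cv2.INTER_NEAREST))
cv2.imwrite(f'pics/{tag}.png',np.hstack(out))
im,p=grab('wrist',f'pics/{tag}_w.png')
m,c,a=big(mask(im,'grey'),(480,150)); print('wrist grey',c,a)
E
python3 chk.py c1
```

```text
tcp [0.5713 0.2396 0.1292] tool y 98.85 z axis [-0.005 -0.002 -1.   ] t 4.75 q6 -1.4673093390510599 w 0.023085964869734486
shift cm [-0.07  0.04  5.92] roll 0.0027
scene [470.1 196.3]
scene [464.3 222.4]
side [303. 127.]
side [303.  149.3]
wrist grey [369.98181818 186.76060606] 330
```

View pics/c1.png

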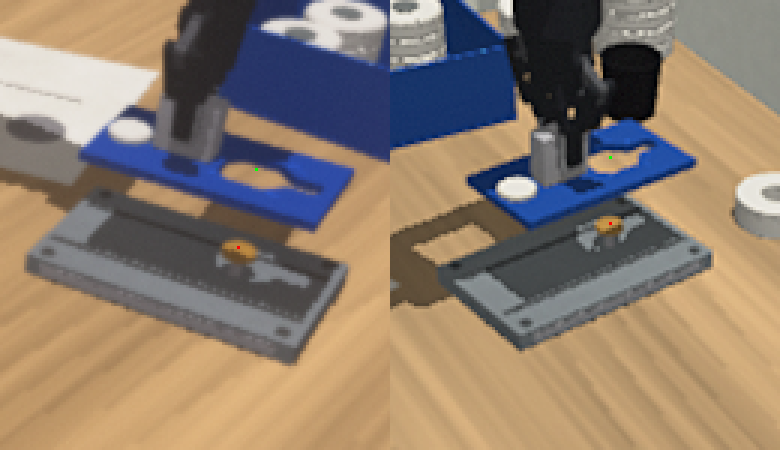

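View pics/c1_w.png

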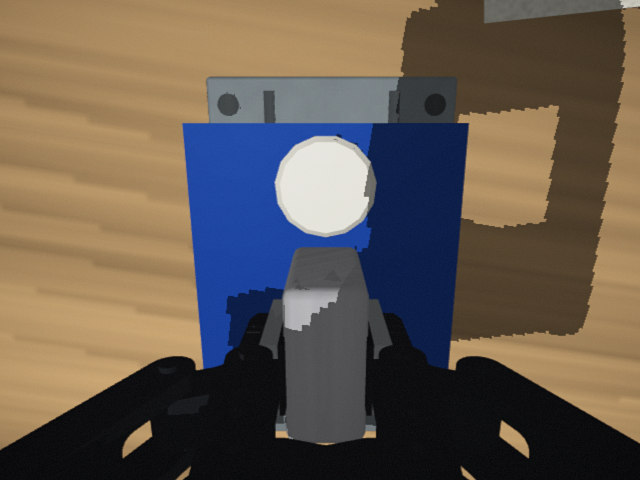

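The composite shows the red dot (stud estimate) centred on the brass head and the green dot centred in the keyhole. In the wrist view, the slab's rear edge runs from (207,79) to (456,77), almost parallel to the plate's. I use that edge to check the stud position and the yaw.

```bash
python3 -c "
from h import *
p=camera_params('wrist'); a,b=onz(p,(207,79),.02),onz(p,(456,77),.02); print(a,b,np.linalg.norm(a-b))
e=(b-a)[:2]; e*=np.sign(e[1]); y=np.degrees(np.arctan2(e[1],e[0]))-90; f=np.radians(y)
print('yaw',y,'stud',(a+b)[:2]/2+.155*np.array([np.cos(f),np.sin(f)]))
a,b=onz(p,(183,124),.118),onz(p,(468,124),.118);e=(b-a)[:2]; e*=np.sign(e[1]);print('plate yaw',np.degrees(np.arctan2(e[1],e[0]))-90,np.linalg.norm(e)); f=np.radians(8.7)
print('grip',(a+b)[:2]/2+.069*np.array([np.cos(f),np.sin(f)]))
"
```

```text
[0.48758924 0.15870891 0.02      ] [0.46604845 0.29461829 0.02      ] 0.13760583203988835
yaw 9.006110067229699 stud [0.62990795 0.25092727]
plate yaw 8.577629157121692 0.0991563519415251
grip [0.57166151 0.23778598]
```

The wrist estimate agrees with the earlier one to about 3 mm and 0.3°, well within the fit. I lower the plate over the head.

>>> step_arm(
  steps=[
    {"translation":[-0.1,0.1,2],"roll":-0.002},
    {"translation":[-0.1,0.1,4],"roll":-0.002},
    {"translation":[-0.1,0.1,5.5],"roll":-0.002},
    {"translation":[-0.1,0.1,7],"roll":-0.002},
    {"translation":[-0.1,0.1,8],"roll":-0.002},
    {"translation":[-0.1,0.1,8.5],"roll":-0.002},
    {"translation":[-0.1,0.1,8.5],"roll":-0.002},
  ],
)

```text
t: 5.6
eef_pos: [0.5736, 0.2402, 0.0465]
orientation: [0.242, -3.131, 0.0]
ft_force: [0.5, 0.2, -2.2]
width: 0.0231
finger_force: 79.7
```

```bash
python3 chk.py c2; python3 -c "
from h import *
print(r.state()['ft_force'],r.state()['ft_torque'])
go(.528,.2335,.041,8.8)"
```

```text
tcp [0.5736 0.2402 0.0465] tool y 98.83 z axis [-0.001 -0.    -1.   ] t 5.6 q6 -1.4673153401321783 w 0.02314640643713929
shift cm [ 0.2   0.01 -2.35] roll 0.0022
scene [464.3 226.4]
scene [464.3 222.4]
side [303.6 152.3]
side [303.  149.3]
wrist grey [373.30555556 195.        ] 36
[-0.09830687  0.63684985 -3.19267626] [ 0.01913427 -0.01472881  0.02516244]
tcp [0.5748 0.2407 0.0482] tool y 98.84 z axis [ 0.002  0.    -1.   ] t 5.75 q6 -1.467302750850354 w 0.02280194128553913
shift cm [4.74 0.01 0.71] roll 0.0008
```

View pics/c2.png

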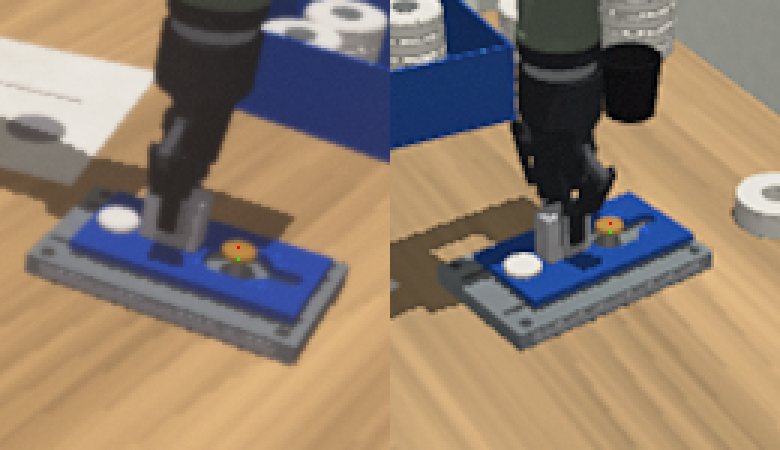

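The stud head stands up through the keyhole's big end in both views. I keep lowering gently and watch the force.

>>> step_arm(
  steps=[
    {"translation":[0,0,0.15],"roll":0},
    {"translation":[0,0,0.3],"roll":0},
    {"translation":[0,0,0.4],"roll":0},
    {"translation":[0,0,0.4],"roll":0},
  ],
)

```text
t: 6.15
eef_pos: [0.5738, 0.2404, 0.0431]
orientation: [0.242, -3.132, 0.0]
ft_force: [0.0, -0.7, -3.0]
width: 0.0231
finger_force: 79.7
```

>>> step_arm(
  steps=[
    {"translation":[0,0,0.1],"roll":0},
    {"translation":[0,0,0.2],"roll":0},
    {"translation":[0,0,0.2],"roll":0},
  ],
)

```text
t: 6.45
eef_pos: [0.5741, 0.2404, 0.0414]
orientation: [-0.242, 3.132, -0.0]
ft_force: [-0.8, 0.5, -2.2]
width: 0.0228
finger_force: 79.8
```

Still just above contact, at the right height for sliding. I slide the plate along its -x, which is tool +x.

>>> step_arm(
  steps=[
    {"translation":[0.7,0,0],"roll":0},
    {"translation":[1.4,0,0],"roll":0},
    {"translation":[2.1,0,0],"roll":0},
    {"translation":[2.8,0,0],"roll":0},
    {"translation":[3.4,0,0],"roll":0},
    {"translation":[4.0,0,0],"roll":0},
    {"translation":[4.5,0,0],"roll":0},
    {"translation":[4.5,0,0],"roll":0},
  ],
)

```text
t: 7.25
eef_pos: [0.5287, 0.2334, 0.0414]
orientation: [0.242, -3.132, 0.0]
ft_force: [0.1, -0.6, -2.0]
width: 0.0231
finger_force: 80.2
```

>>> step_arm(
  steps=[
    {"translation":[0,0,0.1],"roll":0},
    {"translation":[0,0,0.15],"roll":0},
    {"translation":[0,0,0.15],"roll":0},
  ],
)

```text
t: 7.55
eef_pos: [0.5291, 0.2335, 0.0413]
orientation: [0.242, -3.131, 0.0]
ft_force: [-7.2, -0.9, 9.5]
width: 0.0228
finger_force: 81.5
```

```bash
python3 - <<'E'
from h import *
S=np.array([.6275,.249])
for k in range(3):
    go(.528,.2335,.04,8.8); print(r.state()['ft_force'])
    im,p=grab('wrist','pics/w3.png')
m,c,a=big(mask(im,'blue'),(300,200)); zt=.029
(cx,cy),wh,an=rect(p,m,zt); print((cx,cy),wh,an)
out=[]
for n,(cx,cy) in (('scene',(450,215)),('side',(295,150))):
    im,p=grab(n,f'pics/c3_{n}.png'); out.append(cv2.resize(cv2.cvtColor(im,cv2.COLOR_RGB2BGR)[cy-40:cy+50,cx-65:cx+65],None,fx=3,fy=3,interpolation=cv2.INTER_CUBIC))
cv2.imwrite('pics/c3.png',np.hstack(out))
E
```

```text
tcp [0.5291 0.2335 0.0413] tool y 98.84 z axis [-0.002 -0.    -1.   ] t 7.55 q6 -1.4591139781611333 w 0.02281390661369612
shift cm [0.11 0.01 0.13] roll 0.0007
[-7.20416918 -0.86296447  9.51531202]
tcp [0.5291 0.2335 0.0412] tool y 98.84 z axis [-0.002 -0.    -1.   ] t 7.6 q6 -1.4591115803041337 w 0.022665260076679374
shift cm [0.11 0.01 0.12] roll 0.0008
[-5.60924149 -0.98671584  9.39884656]
tcp [0.5291 0.2335 0.0413] tool y 98.84 z axis [-0.002 -0.    -1.   ] t 7.65 q6 -1.4591131736301874 w 0.022798844329574377
shift cm [0.11 0.01 0.13] roll 0.0007
[-6.62113276 -1.97161813 10.16980022]
(509.281494140625, 215.28636169433594) (94.59854125976562, 69.6267318725586) 8.767953872680664
```

View pics/c3.png

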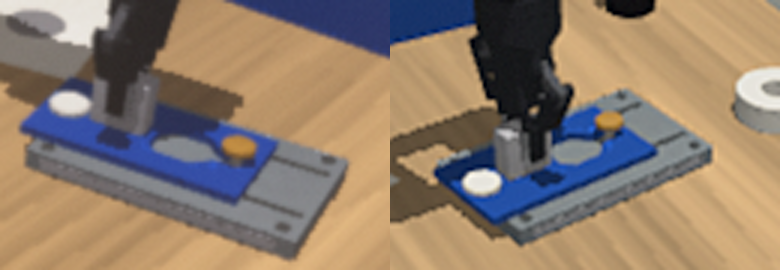

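The plate is seated, with about 12 N of contact force. The stud head is over the narrow slot near its closed end, at (238,148) and (608,122) in the composite. The computed slot_end is (0.628, 0.249), within 1 mm of the stud. I release and retreat.

>>> step_arm(
  steps=[
    {"translation":[0,0,-0.05],"roll":0},
    {"translation":[0,0,-0.05],"roll":0},
    {"translation":[0,0,-0.05],"roll":0},
    {"translation":[0,0,-0.05],"roll":0},
    {"translation":[0,0,-0.05],"roll":0},
    {"translation":[0,0,-0.05],"roll":0},
    {"translation":[0,0,-0.05],"roll":0},
    {"translation":[0,0,-0.05],"roll":0},
  ],
  grip=0,
)

```text
t: 8.6
eef_pos: [0.5295, 0.2335, 0.0402]
orientation: [0.242, -3.132, 0.0]
ft_force: [0.5, -0.4, 0.4]
width: 0.0857
finger_force: 0.0
```

>>> step_arm(
  steps=[
    {"translation":[0,0,-1],"roll":0},
    {"translation":[0,0,-3],"roll":0},
    {"translation":[0,0,-6],"roll":0},
    {"translation":[0,0,-10],"roll":0},
    {"translation":[0,0,-14],"roll":0},
    {"translation":[0,0,-17],"roll":0},
    {"translation":[0,0,-17],"roll":0},
    {"translation":[0,0,-17],"roll":0},
  ],
)

```text
t: 9.4
eef_pos: [0.5301, 0.2337, 0.2119]
orientation: [-0.242, 3.129, 0.001]
ft_force: [-1.4, -0.3, 0.2]
width: 0.0851
finger_force: 0.0
```

```bash
python3 - <<'E'
from h import *
im,p=grab('wrist','pics/w4.png')
m,c,a=big(mask(im,'blue'),(320,240)); rc=rect(p,m,.028); print(rc)
f=np.radians(rc[2]); print('slot_end',np.array(rc[0])+74*np.array([np.cos(f),np.sin(f)]))
b=mask(im,'brass'); n,l,s,c=cv2.connectedComponentsWithStats(b)
for i in range(1,n):
    if s[i,4]>100: print(c[i],s[i],onz(p,c[i],.045))
E
```

```text
((553.890625, 237.25924682617188), (188.44581604003906, 99.87594604492188), 8.76463508605957)
slot_end [627.02649897 248.5350589 ]
[326.33748443 345.93150685] [310 331  34  31 803] [0.62670842 0.24934916 0.045     ]
```

View pics/w4.png

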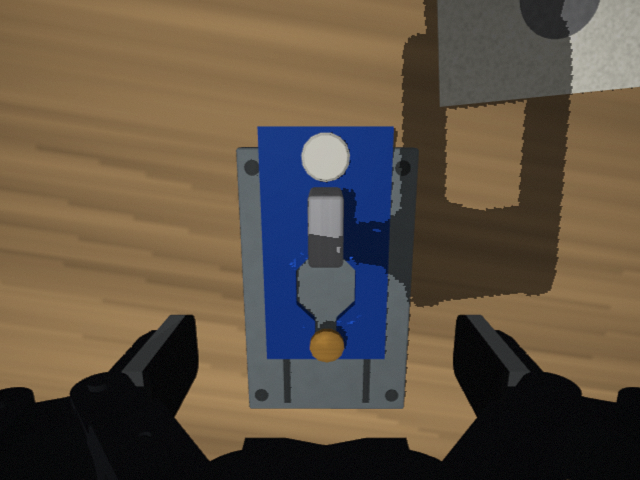

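The wrist view shows the plate square on the fixture with the stud head at (326,346) over the slot's closed end. The slot_end measures (627.0, 248.5) mm and the stud (626.7, 249.3) mm, and the gripper is clear. I hand it in.

```bash
python3 -c "
from h import *
print(r.sign_off())"
```

```text
the job is handed in; nothing more can be done
None
```

The blue plate is mounted on the fixture, flat and square, with the stud within about 1 mm of the slot's locking point under its head; the orange plate was not touched, and the job was handed in at about 9.5 s.

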